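Fetch the spare coupling from behind the cartons

TASK

Lift the blue and the yellow carton out of the grey tray and stand both on the black mat, then fetch the coupling with the orange band from behind them and stand it upright in the red bin. Only then put the cartons back, each standing upright and centred on the tray pad of its own colour, whichever pad it stood on before. Leave the green-banded coupling and the brass bushing where they are.

Things in the scene. Friction and masses are not known exactly. Their poses are not given: they have to be found in the camera images.
- tray: grey steel parts tray, fixed, open top, 160 (x) x 270 (y) x 18 mm tall, walls and floor 5 mm thick. Origin at the centre of its underside; inner floor 5 mm above it. Its -x side is nearest the robot: the two pads with the cartons are the front row, the small parts the back row (+x)
- carton_blue: blue carton, 50 (x) x 52 (y) x 120 mm tall, about 250 g, white tape strip along x over the middle of its top. Origin at the centre of its underside, z up. Starts upright on one of the two tray pads, not always that of its own colour, turned at most 0.06 rad from the tray; about 48 mm free between the cartons in y, 50 mm outside. Grip it within 30 mm of its top
- carton_yellow: yellow carton, 50 (x) x 52 (y) x 120 mm tall, about 250 g, white tape strip along x over the middle of its top. Origin at the centre of its underside, z up. Starts upright on one of the two tray pads, not always that of its own colour, turned at most 0.06 rad from the tray; about 48 mm free between the cartons in y, 50 mm outside. Grip it within 30 mm of its top
- pad_blue: blue pad, fixed flat plate 64 (x) x 74 (y) x 3 mm on the tray floor, front row. Origin at the centre of its underside (top 3 mm above); axes as the tray's. Its rim shows around the carton standing on it. The pads lie at tray x -30 mm, y +50 and -50 mm; which is which varies
- pad_yellow: yellow pad, fixed flat plate 64 (x) x 74 (y) x 3 mm on the tray floor, front row. Origin at the centre of its underside (top 3 mm above); axes as the tray's. Its rim shows around the carton standing on it. The pads lie at tray x -30 mm, y +50 and -50 mm; which is which varies
- coupling_orange: the wanted shaft coupling: upright aluminium cylinder, 40 mm diameter, 44 mm tall, 140 g, orange band round its middle and orange ring on top. Origin at the centre of its underside, z up. On the tray floor, midway behind (+x) the cartons, 5 to 13 mm from their rear faces: the gripper's body does not fit down over it while they stand. About 50 mm free on either side along tray y
- coupling_green: bystander: the same kind of coupling (40 mm diameter, 44 mm tall) with a green band and ring; stands on the tray floor in a corner of the back row. Origin at the centre of its underside. Leave alone
- bushing: bystander: brass bushing, cylinder 32 mm diameter, 26 mm tall, in the other corner of the tray's back row. Origin at the centre of its underside. Leave alone
- mat: black rubber mat, fixed, 200 (x) x 140 (y) x 4 mm, flat on the table at one side of the tray; the side area for the cartons. Origin at the centre of its underside. There is room for both cartons side by side along its x
- bin: red open bin, fixed, 170 (x) x 150 (y) x 45 mm tall, walls and floor 5 mm thick, on the table at the other side of the tray; empty. Origin at the centre of its underside; inner floor 5 mm above it
Mind the look-alikes: they are no part of the job. Of the things shaped like the carton_yellow, the yellow one is meant.

How it is judged:
By the outcome, as a careful person would: the job done as asked, in the order asked, and still so for the second after the job is handed in, with the robot touching nothing.
It also fails if it takes over 136 s, if anything falls off the work surface, if the arm or the gripper's body presses on something with over 40 N, if the wrist force passes 120 N, or if a joint passes its speed limit or range.

ROBOT

A 7-joint arm with a two-finger parallel gripper is mounted at the origin on the work surface. World frame = base frame: x ahead of the robot, y to its left, z up, the work surface at z = 0. Lengths are in mm, angles in rad, forces in N, time in s.
With the tool pointing down it reaches from about 400 to 750 mm from the base axis. Payload 19.5 kg.
Tool frame: the origin (TCP) lies at the centre of the arm's flange, where the gripper is bolted on; the fingertips stand 173 mm ahead of it and the grasp point (between the pads) lies 155 mm ahead of it; z points along the fingers, x is the direction in which the jaws open and shut, and the axes are right-handed (so a half turn about z gives the same grasp; the last joint's range is limited). The gripper opens to 85 mm and grips with 20 to 120 N. Pads are 22 mm wide; open, the fingers measure 114 mm over their backs; the gripper's body (76 mm by 85 mm) begins 54 mm behind the grasp point. The pads swing forward as they close: fully open they stand 13 mm farther back than shut.
Start: joints at [1.168, 0.707, -0.028, 1.485, 0.022, 0.951, -0.075], TCP at [202.985, -537.971, 404.668] pointing down, gripper open.
Joint ranges: [-2.71, 2.71], [-0.32, 2.16], [-1.57, 1.52], [0, 2.45], [-1.46, 4.6], [0, 2.02], [-2.83, 2.83]. Speed limits (rad/s): [1.89, 1.89, 2.57, 2.57, 3.01, 3.01, 3.01].

INTERFACE

Orientations are given as a rotation vector (axis times angle).
In Python, from station import read_state, camera, camera_info, bot gives the robot as it stands.
- The arm moves only by the tool drive_tool, never from a script. Its argument "steps" is one flat list of numbers, 7 for each row, row after row: the turn, a rotation vector about the tool's x, y, z in degrees, then the shift along the tool's x, y, z in m, then the gripper's target within -1 to 1 (shut at 1, half-way at 0, fully open at -1). A call has 1 to 8 rows; each row shifts and turns the pose as measured when the row begins, along the tool's axes as they then stand; what a row does not reach is not made up. A row lasts 1/8 s, in which the tool goes at most 62.5 mm and 10.7 degrees, less where a joint would pass 70% of its speed; a pose out of reach is approached as far as the arm can. A call is refused whole if a number of a shift passes 0.0625 or a number of a turn 10.7, either way. A call with a gripper value outside its range is refused whole. The fingers move at their own pace and stop on an object; "force" is the grip in N (left out, the last holds). Time passes only in rows, so rows that do not move let the fingers close. It gives the time, the measured TCP pose, the force and the opening at its end, in the units of the state.
- read_state(): the state, without advancing time (a new reading comes with each control period).
- camera(name): name is "scene" or "side" or "wrist"; returns the picture (420x560x3 uint8, red, green, blue); there is no depth.
- camera_info(name): a dict with "K" (3x3 intrinsics, pixels), "world_from_camera" (4x4, takes a point from camera to world coordinates). Camera axes: x right, y up, looking along -z (the intrinsics and any distortion apply to the point x, -y, -z); pixel columns grow to the right and rows downward; lengths in mm; the calibration is good to about 2 mm. The wrist camera is an equidistant fisheye: a pixel r from the principal point sees the ray r / f radians off the axis. A picture is of the moment at which its call begins: read the wrist's pose just before it. camera_info takes no time and is no camera call; for the wrist camera it gives the pose at the moment of the call.
- bot.finish_job(): hands the job in, once; it reports no verdict.
The state is a dict: "time": time; "joint_positions": joint angles; "qvel": joint speeds; "joint_torque": joint torques, N m; "ee_pos": TCP position; "eef_rot": TCP orientation; "force": force on the tool from outside, world axes, zero at the start; "ft_torque": the same for the moment, N m; "grip_width": finger opening in mm.
Only numpy, scipy, OpenCV 4.12 (cv2) and the standard library are available. Lean on these libraries where they do the work, as an engineer would, in place of code of your own. Each camera call takes 0.05 s, during which the arm holds its last target. There are 200 camera calls.

## Working session

There is one attempt and no reset: what is moved stays moved. The work goes in short steps, Python scripts to look and compute and a tool call to move; the robot and the scene stay as the last step left them, time stands still between calls to the robot, and variables do not carry over. Pictures are saved under pics/ and viewed, about 12 in all and at most 16, crops included, and the job is handed in when it is done.

Besides the shell and the picture viewer there is one more tool, called after "Emit:" as name(argument=value, ...) on one line, values as JSON. drive_tool: Moves the arm, as the interface text tells. Its arguments: {"type":"object","properties":{"steps":{"type":"array","items":{"type":"number"}},"force":{"type":"number"}},"required":["steps"]}

```bash
mkdir -p pics; ls
python3 - <<'E'
from station import read_state, camera, camera_info
import cv2,numpy as np
s=read_state();print(s)
for n in("scene","side","wrist"):
    i=camera_info(n);print(n,i)
    cv2.imwrite(f"pics/{n}0.png",camera(n)[:,:,::-1])
E
```

```text
pics
{'time': 0.0, 'joint_positions': array([ 1.16831222,  0.70708523, -0.02762405,  1.48498177,  0.0219716 ,
        0.95091076, -0.0755186 ]), 'qvel': array([ 0.0004656 ,  0.00012491,  0.0005436 , -0.00067741, -0.00043462,
        0.00059708, -0.00015689]), 'joint_torque': array([-2.37276334e-03, -8.83208156e+01,  1.23421948e+00, -2.36166966e+01,
        1.69077847e-02,  6.33843796e-03, -9.88765123e-05]), 'ee_pos': array([ 202.96425622, -537.91018695,  404.24155535]), 'eef_rot': array([-2.58342647e+00,  1.78652581e+00,  1.40677795e-03]), 'force': array([-0.05793085, -0.24839222,  0.65234216]), 'ft_torque': array([-0.03023857,  0.03455547, -0.02027055]), 'grip_width': 85.62525138066128}
scene {'K': array([[431.19063201,   0.        , 284.04527916],
       [  0.        , 431.19063201, 215.69978949],
       [  0.        ,   0.        ,   1.        ]]), 'world_from_camera': array([[ 3.21446233e-01, -8.14867323e-01,  4.82352117e-01,
         9.63258645e+02],
       [ 9.46903176e-01,  2.80285345e-01, -1.57526188e-01,
        -1.13735141e+02],
       [-6.83328609e-03,  5.07376951e-01,  8.
[... 485 characters left out ...]
      [ 7.02345485e-03,  8.50122206e-01,  5.26538608e-01,
         5.59392484e+02],
       [ 0.00000000e+00,  0.00000000e+00,  0.00000000e+00,
         1.00000000e+00]])}
wrist {'K': array([[325.1922621 ,   0.        , 282.88680959],
       [  0.        , 325.1922621 , 208.58770226],
       [  0.        ,   0.        ,   1.        ]]), 'world_from_camera': array([[ 3.53695997e-01,  8.93737260e-01,  2.75921824e-01,
         2.74184743e+02],
       [-9.35359844e-01,  3.38287818e-01,  1.03263325e-01,
        -5.10741352e+02],
       [-1.05071095e-03, -2.94610018e-01,  9.55616991e-01,
         3.73141082e+02],
       [ 0.00000000e+00,  0.00000000e+00,  0.00000000e+00,
         1.00000000e+00]])}
```

View pics/scene0.png

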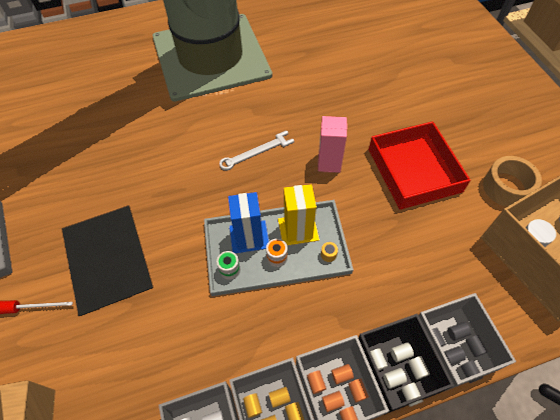

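View pics/side0.png

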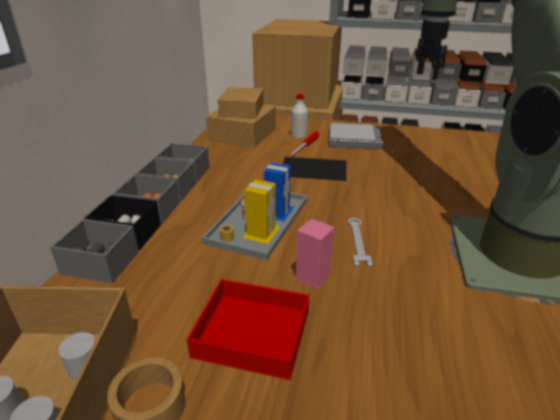

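```bash
cat > h.py <<'E'
from station import read_state, camera, camera_info
import cv2,numpy as np
def ray(n,px,info=None):
    i=info or camera_info(n);K,T=i["K"],i["world_from_camera"]
    x=(px[0]-K[0,2])/K[0,0];y=(px[1]-K[1,2])/K[1,1]
    if n=="wrist":
        r=np.hypot(x,y)+1e-12;d=np.array([np.sin(r)*x/r,-np.sin(r)*y/r,-np.cos(r)])
    else: d=np.array([x,-y,-1.])
    return T[:3,3],T[:3,:3]@d
def onz(n,px,z,info=None):
    o,d=ray(n,px,info);return (o+d*(z-o[2])/d[2])[:2]
def quad(mask):
    c=max(cv2.findContours(mask.astype(np.uint8),cv2.RETR_EXTERNAL,cv2.CHAIN_APPROX_NONE)[0],key=cv2.contourArea)
    return c
E
python3 - <<'E'
import cv2
a=cv2.imread("pics/scene0.png")[175:305,195:365]
cv2.imwrite("pics/crop0.png",cv2.resize(a,None,fx=4.6,fy=4.6,interpolation=cv2.INTER_CUBIC))
E
```

```text
(no output)
```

View pics/crop0.png

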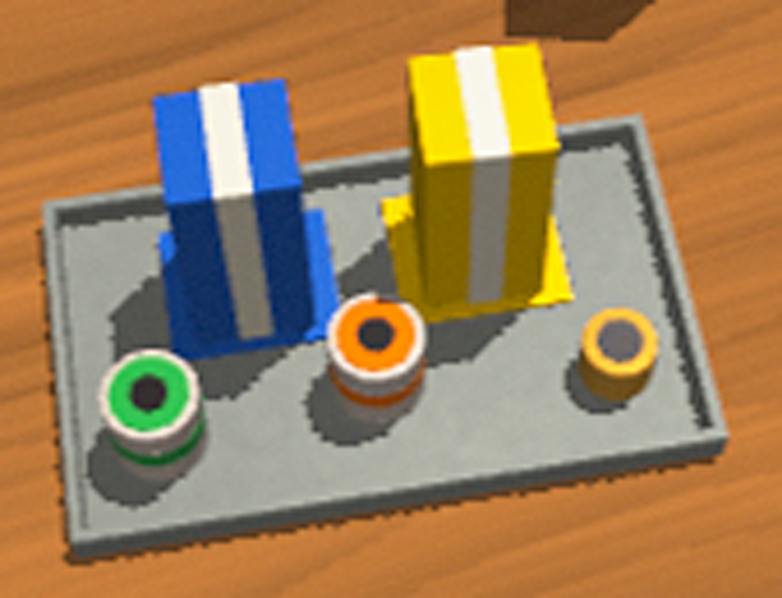

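Scene crop: each carton stands on its own colour's pad; the orange coupling is between and behind them (crop 376,335), green at (150,393), bushing (620,340), and a pink look-alike sits outside the tray.

Run:
```python
from h import *
I=camera_info("scene")
def c(pts,z,full=False): return np.array([onz("scene",p if full else (p[0]/4.6+194.6,p[1]/4.6+174.6),z,I) for p in pts])
def rep(n,P):
    P=P.astype(np.float32);m=P.mean(0);print(n,m.round(1),[round(float(np.linalg.norm(P[i]-P[i-1])),1) for i in range(4)],"ang deg",[round(float(np.degrees(np.arctan2(*(P[i]-P[i-1])[::-1]))),1) for i in range(4)])
rep("blue",c([(153,97),(285,80),(302,184),(167,203)],128))
rep("yel",c([(408,60),(540,43),(557,150),(424,166)],128))
rep("tray",c([(43,203),(641,116),(726,437),(70,546)],18))
print("orange",c([(376,335)],49),"green",c([(150,393)],49),"bush",c([(620,340)],31))
im=cv2.imread("pics/scene0.png");hsv=cv2.cvtColor(im,cv2.COLOR_BGR2HSV)
m=(im.max(2)<45);m[:190]=0;m[330:]=0;m[:,170:]=0
q=cv2.approxPolyDP(quad(m),12,True)[:,0];print(q);rep("mat",c(q[:4],4,True))
m=(im[:,:,2]>90)&(im[:,:,1]<50)&(im[:,:,0]<50);m[:,:350]=0
q=cv2.approxPolyDP(quad(m),8,True)[:,0];print(q)
print(c([(370,137),(434,124),(468,182),(402,208)],45,True).mean(0))
# side ray cross-check: pink
print("pink base", c([(331,170)],0,True))
s=read_state();from scipy.spatial.transform import Rotation as R
print(R.from_rotvec(s["eef_rot"]).as_matrix().round(3))
```

```text
blue [559.2 -55.8] [48.3, 51.5, 47.8, 51.1] ang deg [171.3, 79.8, -9.2, -99.6]
yel [575.5  42.2] [48.9, 52.5, 49.7, 51.2] ang deg [168.4, 79.8, -13.2, -101.0]
tray [595.6 -11.8] [160.5, 269.2, 158.5, 269.5] ang deg [170.5, 80.7, -9.4, -98.9]
orange [[618.88034576 -17.22789433]] green [[ 614.04744059 -110.6519886 ]] bush [[645.34882509  80.16279286]]
[[128 207]
 [ 71 226]
 [109 219]
 [ 88 241]
 [ 63 229]
 [ 89 242]
 [ 64 236]
 [ 79 270]
 [ 92 242]
 [135 258]
 [112 280]
 [118 263]
 [103 280]
 [ 88 263]
 [101 280]
 [ 84 290]
 [ 87 270]
 [ 69 262]
 [ 89 296]
 [ 74 289]
 [ 79 315]
 [151 288]
 [144 260]
 [148 289]
 [119 283]
 [139 244]
 [ 91 239]]
mat [ 426.5 -337.8] [103.4, 117.6, 76.3, 59.9] ang deg [121.8, -86.1, 83.5, -50.7]
[[432 122]
 [371 138]
 [399 209]
 [469 181]]
[521.68413    329.58275022]
pink base [[453.7178553  163.46125432]]
[[ 0.353 -0.936 -0.   ]
 [-0.936 -0.353  0.001]
 [-0.001  0.    -1.   ]]
```

```bash
cat >> h.py <<'E'
from scipy.spatial.transform import Rotation as R
def to(x,y,z,yaw):  # yaw: world angle (deg) of tool x, tool down
    s=read_state();A=R.from_rotvec(s["eef_rot"]).as_matrix()
    a=np.radians(yaw);B=np.array([[np.cos(a),np.sin(a),0],[np.sin(a),-np.cos(a),0],[0,0,-1]])
    d=A.T@(np.array([x,y,z])-s["ee_pos"]);t=np.degrees(R.from_matrix(A.T@B).as_rotvec())
    f=B.T@(np.array([x,y,z])-s["ee_pos"])
    print("t",round(s["time"],2),"pos",s["ee_pos"].round(1),"turn",t.round(2),"shift",d.round(1),"shift in final axes",f.round(1))
E
python3 - <<'E'
from h import *
P=np.array([onz("scene",p,4) for p in [(62,229),(129,207),(151,288),(79,314)]]);print(P.round(1),P.mean(0),[np.degrees(np.arctan2(*(P[i]-P[i-1])[::-1])).round(1) for i in range(4)],np.linalg.norm(P.mean(0)))
B=np.array([onz("scene",p,45) for p in [(371,137),(433,123),(469,181),(400,208)]]);print(B,B.mean(0))
to(559,-56,330,-99.3)
E
```

```text
[[ 415.9 -411.5]
 [ 407.5 -274.1]
 [ 601.5 -261.4]
 [ 608.9 -394.9]] [ 508.45026713 -335.48702684] [np.float64(-175.1), np.float64(93.5), np.float64(3.7), np.float64(-86.8)] 609.1577950987465
[[428.91886747 263.37720776]
 [436.98649619 410.99398307]
 [601.37110946 403.65719639]
 [614.01151475 241.22080023]] [520.32199697 329.81229686]
t 0.15 pos [ 203.  -537.9  404.4] turn [1.000e-02 4.000e-02 2.997e+01] shift [-325.2 -503.2   74.6] shift in final axes [-533.1 -273.5   74.4]
```

Emit:
drive_tool(steps=[0,0,10,-0.02,-0.035,0,-1,0,0,10,-0.03,-0.03,0,-1,0,0,10,-0.04,-0.03,0,-1,0,0,0,-0.05,-0.025,0,-1,0,0,0,-0.05,-0.025,0,-1,0,0,0,-0.05,-0.025,0,-1,0,0,0,-0.05,-0.025,0,-1,0,0,0,-0.05,-0.025,0,-1])

```text
time: 1.15
ee_pos: [455.6, -200.8, 403.1]
eef_rot: [2.004, -2.419, -0.003]
force: [0.8, 0.2, 0.3]
grip_width: 85.7
```

```bash
python3 -c "
from h import *
to(559,-56,350,-99.3)"
```

```text
t 1.15 pos [ 455.6 -200.8  403.1] turn [ 0.09  0.04 -1.43] shift [-161.5  -74.7   53.1] shift in final axes [-159.6  -78.7   53.1]
```

Emit:
drive_tool(steps=[0,0,-1.5,-0.04,-0.02,0,-1,0,0,0,-0.04,-0.02,0.01,-1,0,0,0,-0.04,-0.02,0.01,-1,0,0,0,-0.03,-0.015,0.01,-1,0,0,0,-0.01,-0.003,0.01,-1,0,0,0,0,0,0.0,-1])

```text
time: 1.9
ee_pos: [563.0, -47.0, 360.8]
eef_rot: [2.043, -2.385, -0.005]
force: [-0.8, -0.0, 1.2]
grip_width: 85.9
```

```bash
python3 -c "
from h import *
to(559,-56,350,-99.3)
cv2.imwrite('pics/w1.png',camera('wrist')[:,:,::-1])"
```

```text
t 1.9 pos [563.  -47.  360.8] turn [0.16 0.07 0.45] shift [ 9.6  2.5 10.8] shift in final axes [ 9.6  2.4 10.8]
```

View pics/w1.png

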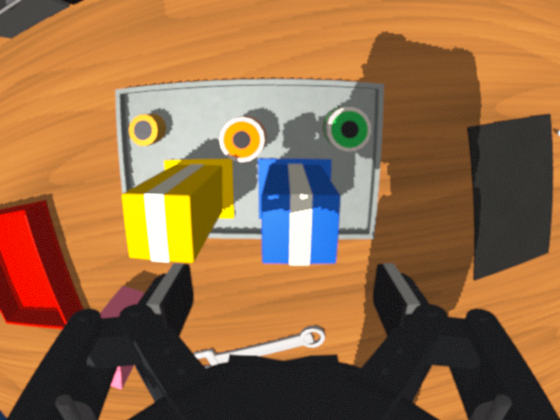

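Wrist view: blue carton top about (263–338, 196–264), yellow top left at (125–193, 195–262), orange coupling at (242,139).

```bash
python3 -c "
from h import *
I=camera_info('wrist')
for n,q in (('b',[(264,197),(335,197),(338,264),(263,265)]),('y',[(123,196),(192,196),(193,262),(127,262)])):
    P=np.array([onz('wrist',p,128,I) for p in q]);print(n,P.round(1).tolist(),P.mean(0))
print(onz('wrist',(242,139),49,I),onz('wrist',(348,129),49,I))"
```

```text
b [[585.6, -37.7], [578.6, -83.2], [529.9, -80.5], [537.5, -28.6]] [557.92888762 -57.48171787]
y [[602.3, 60.6], [593.8, 9.4], [546.5, 20.8], [552.4, 74.2]] [573.76375225  41.26498472]
[619.52391574 -19.43731013] [ 614.58710305 -111.65180154]
```

Emit:
drive_tool(steps=[0,0,0.4,0.01,0.003,0,-1,0,0,0,0,0,0.03,-1,0,0,0,0,0,0.03,-1,0,0,0,0,0,0.02,-1,0,0,0,0,0,0,-1])

```text
time: 2.58
ee_pos: [555.7, -65.2, 282.4]
eef_rot: [-2.022, 2.404, -0.004]
force: [-0.3, 0.1, 0.3]
grip_width: 85.6
```

```bash
python3 -c "
from h import *
to(558.5,-56.5,263,-99.3)"
```

```text
t 2.58 pos [555.7 -65.2 282.4] turn [-0.1  -0.08 -0.55] shift [-9.  -1.3 19.4] shift in final axes [-9.  -1.4 19.4]
```

Emit:
drive_tool(steps=[0,0,-0.5,-0.009,-0.001,0,-1,0,0,0,0,0,0,-1,0,0,0,0,0,0,-1])

```text
time: 2.95
ee_pos: [558.4, -57.0, 285.1]
eef_rot: [-2.031, 2.394, -0.007]
force: [0.5, -0.6, 0.8]
grip_width: 85.5
```

```bash
python3 -c "
from h import *
to(558.5,-56.5,263,-99.3)"
```

```text
t 2.95 pos [558.4 -57.  285.1] turn [-0.29 -0.08 -0.09] shift [-0.5  0.1 22.1] shift in final axes [-0.5  0.  22.1]
```

Centred. Descend and grip.

Emit:
drive_tool(steps=[-0.3,0,0,0,0,0.022,-1,0,0,0,0,0,0,-1,0,0,0,0,0,0,0.3,0,0,0,0,0,0,1,0,0,0,0,0,0,1,0,0,0,0,0,0,1,0,0,0,0,0,0,1], force=40)

```text
time: 3.82
ee_pos: [559.0, -57.1, 265.7]
eef_rot: [-2.032, 2.395, -0.005]
force: [0.3, -0.2, -2.4]
grip_width: 51.8
```

```bash
python3 -c "
from h import *
to(558.5,-56.5,263,-99.3)"
```

```text
t 3.83 pos [559.  -57.1 265.7] turn [-0.19 -0.07 -0.08] shift [-0.6  0.6  2.7] shift in final axes [-0.6  0.5  2.7]
```

Emit:
drive_tool(steps=[0,0,0,0,0,-0.01,1,0,0,0,0,0,-0.025,1,0,0,0,0,0,-0.035,1,0,0,0,0,0,-0.035,1,0,0,0,0,0,-0.01,1,0,0,0,0,0,0,1])

```text
time: 4.58
ee_pos: [558.1, -57.0, 386.2]
eef_rot: [-2.031, 2.395, -0.005]
force: [-0.7, 0.1, -2.9]
grip_width: 51.1
```

```bash
python3 -c "
from h import *
print(read_state()['grip_width'],read_state()['force'])
to(553,-332,300,-88)"
```

```text
51.14929915220668 [-0.69750356  0.14246917 -2.94014224]
t 4.58 pos [558.1 -57.  386.2] turn [ -0.17  -0.09 -11.39] shift [272.1 -39.5  86.6] shift in final axes [274.7  14.7  86.2]
```

Emit:
drive_tool(steps=[0,0,-3,0.02,-0.002,0,1,0,0,-4,0.04,0,0,1,0,0,-4,0.045,0.002,0,1,0,0,0,0.045,0.003,0,1,0,0,0,0.045,0.003,0,1,0,0,0,0.04,0.002,0,1,0,0,0,0.02,0,0,1,0,0,0,0,0,0,1])

```text
time: 5.58
ee_pos: [544.7, -318.9, 375.5]
eef_rot: [2.259, -2.178, -0.016]
force: [1.4, 0.4, -2.0]
grip_width: 51.1
```

```bash
python3 -c "
from h import *
to(553,-332,262,-88)"
```

```text
t 5.58 pos [ 544.7 -318.9  375.5] turn [0.54 0.29 0.09] shift [ 14.   -8.9 113.3] shift in final axes [ 13.4  -7.8 113.5]
```

Emit:
drive_tool(steps=[0.5,0.3,0,0.013,-0.008,0.01,1,0,0,0,0,0,0.03,1,0,0,0,0,0,0.03,1,0,0,0,0,0,0.02,1,0,0,0,0,0,0,1,0,0,0,0,0,0,1])

```text
time: 6.32
ee_pos: [554.1, -326.2, 279.3]
eef_rot: [-2.266, 2.175, 0.01]
force: [0.3, -0.6, -1.3]
grip_width: 51.3
```

```bash
python3 -c "
from h import *
to(553,-332,262,-88)"
```

```text
t 6.33 pos [ 554.1 -326.2  279.3] turn [0.2  0.31 0.34] shift [ 5.8  1.2 17.3] shift in final axes [ 5.7  1.3 17.3]
```

Emit:
drive_tool(steps=[0.2,0.3,0.3,0.003,0,0.01,1,0,0,0,0,0,0.004,1,0,0,0,0,0,0.002,1,0,0,0,0,0,0,1])

```text
time: 6.82
ee_pos: [554.4, -329.3, 263.6]
eef_rot: [-2.26, 2.181, -0.003]
force: [0.3, 0.2, -1.0]
grip_width: 51.4
```

```bash
python3 -c "
from h import *
to(553,-332,262,-88)"
```

```text
t 6.83 pos [ 554.4 -329.3  263.6] turn [-0.1  -0.06  0.03] shift [2.7 1.5 1.6] shift in final axes [2.7 1.5 1.6]
```

Emit:
drive_tool(steps=[0,0,0,0,0,0.002,1,0,0,0,0,0,0,1,0,0,0,0,0,0,0.3,0,0,0,0,0,0,-0.2,0,0,0,0,0,0,-1,0,0,0,0,0,0,-1,0,0,0,0,0,0,-1])

```text
time: 7.7
ee_pos: [554.6, -329.4, 262.2]
eef_rot: [-2.26, 2.181, -0.005]
force: [-0.4, 0.2, 1.2]
grip_width: 85.6
```

Emit:
drive_tool(steps=[0,0,0,0,0,-0.015,-1,0,0,0,0,0,-0.03,-1,0,0,0,0,0,-0.03,-1,0,0,0,0,0,-0.02,-1,0,0,0,0,0,-0.01,-1,0,0,0,0,0,0,-1])

```text
time: 8.45
ee_pos: [554.0, -329.2, 374.9]
eef_rot: [-2.259, 2.181, -0.009]
force: [0.4, 0.2, 0.6]
grip_width: 85.5
```

```bash
python3 -c "
from h import *
to(575,42,350,-100.5)"
```

```text
t 8.45 pos [ 554.  -329.2  374.9] turn [-0.31 -0.15 12.52] shift [-370.3  -34.    23.9] shift in final axes [-368.8   47.    24.9]
```

Emit:
drive_tool(steps=[0,0,4,-0.03,-0.003,0,-1,0,0,4,-0.05,0,0,-1,0,0,4,-0.055,0.006,0,-1,0,0,0,-0.055,0.008,0,-1,0,0,0,-0.055,0.008,0,-1,0,0,0,-0.055,0.008,0,-1,0,0,0,-0.045,0.006,0,-1,0,0,0,-0.02,0,0,-1])

```text
time: 9.45
ee_pos: [568.5, 48.2, 367.9]
eef_rot: [2.005, -2.413, 0.001]
force: [-0.3, -1.2, 0.3]
grip_width: 85.5
```

Emit:
drive_tool(steps=[0,0,0,0,0,0,-1])

```text
time: 9.57
ee_pos: [568.5, 49.6, 367.1]
eef_rot: [2.008, -2.411, -0.001]
force: [-1.2, -0.7, -0.8]
grip_width: 85.2
```

```bash
python3 -c "
from h import *
to(575,42,263,-100)"
```

```text
t 9.57 pos [568.5  49.6 367.1] turn [ 0.19 -0.19 -0.42] shift [  6.   -8.2 104.1] shift in final axes [  6.4  -7.8 104.1]
```

Emit:
drive_tool(steps=[0,0,-0.4,0.006,-0.008,0,-1,0,0,0,0,0,0.03,-1,0,0,0,0,0,0.03,-1,0,0,0,0,0,0.015,-1,0,0,0,0,0,0,-1,0,0,0,0,0,0,-1])

```text
time: 10.32
ee_pos: [576.6, 33.8, 290.8]
eef_rot: [2.008, -2.409, 0.004]
force: [-0.4, 1.0, 0.1]
grip_width: 85.3
```

```bash
python3 -c "
from h import *
to(575,42,263,-100)"
```

```text
t 10.32 pos [576.6  33.8 290.8] turn [ 0.08 -0.33 -0.39] shift [-7.9  3.  27.7] shift in final axes [-7.8  3.  27.8]
```

Emit:
drive_tool(steps=[0,-0.3,-0.4,-0.008,0.003,0.005,-1,0,0,0,0,0,0,-1,0,0,0,0,0,0,-1])

```text
time: 10.7
ee_pos: [575.2, 43.1, 286.9]
eef_rot: [-2.02, 2.404, -0.0]
force: [0.2, -0.0, 0.3]
grip_width: 85.5
```

```bash
python3 -c "
from h import *
to(575,42,264,-100)"
```

```text
t 10.7 pos [575.2  43.1 286.9] turn [-0.04  0.04  0.08] shift [ 1.1  0.1 22.9] shift in final axes [ 1.1  0.1 22.9]
```

Emit:
drive_tool(steps=[0,0,0,0.001,0,0.022,-1,0,0,0,0,0,0,-1,0,0,0,0,0,0,0.3,0,0,0,0,0,0,1,0,0,0,0,0,0,1,0,0,0,0,0,0,1,0,0,0,0,0,0,1], force=40)

```text
time: 11.58
ee_pos: [575.5, 42.2, 267.0]
eef_rot: [-2.02, 2.403, -0.002]
force: [0.2, -0.1, -3.9]
grip_width: 51.6
```

Emit:
drive_tool(steps=[0,0,0,0,0,-0.01,1,0,0,0,0,0,-0.025,1,0,0,0,0,0,-0.035,1,0,0,0,0,0,-0.035,1,0,0,0,0,0,-0.01,1,0,0,0,0,0,0,1])

```text
time: 12.32
ee_pos: [574.7, 42.1, 387.0]
eef_rot: [-2.02, 2.403, -0.002]
force: [0.1, 0.2, -3.8]
grip_width: 51.8
```

```bash
python3 -c "
from h import *
to(463,-337,300,-88)"
```

```text
t 12.32 pos [574.7  42.1 387. ] turn [ -0.15   0.05 -11.92] shift [392.7  44.9  86.4] shift in final axes [374.9 124.8  87. ]
```

Emit:
drive_tool(steps=[0,0,-3,0.02,0.01,-0.01,1,0,0,-4,0.04,0.02,-0.01,1,0,0,-4,0.05,0.03,-0.005,1,0,0,0,0.05,0.03,0,1,0,0,0,0.05,0.02,0,1,0,0,0,0.05,0.01,0,1,0,0,0,0.04,0,0,1,0,0,0,0.02,0,0,1])

```text
time: 13.32
ee_pos: [445.0, -280.7, 402.9]
eef_rot: [2.251, -2.186, -0.015]
force: [-0.9, 0.9, -4.3]
grip_width: 51.7
```

Emit:
drive_tool(steps=[0,0,0,0,0,0,1,0,0,0,0,0,0,1])

```text
time: 13.58
ee_pos: [444.6, -281.2, 400.8]
eef_rot: [2.249, -2.187, -0.019]
force: [0.4, 0.2, -3.5]
grip_width: 51.2
```

```bash
python3 -c "
from h import *
to(463,-337,263,-88)"
```

```text
t 13.57 pos [ 444.6 -281.2  400.8] turn [ 0.67  0.34 -0.41] shift [ 57.1 -18.4 137.3] shift in final axes [ 56.4 -16.4 137.8]
```

Emit:
drive_tool(steps=[0.6,0.3,-0.4,0.03,-0.01,0.01,1,0,0,0,0.025,-0.006,0.02,1,0,0,0,0,0,0.035,1,0,0,0,0,0,0.035,1,0,0,0,0,0,0.015,1,0,0,0,0,0,0,1,0,0,0,0,0,0,1])

```text
time: 14.45
ee_pos: [465.0, -331.6, 282.4]
eef_rot: [-2.267, 2.172, 0.003]
force: [-0.3, 0.5, -3.4]
grip_width: 51.4
```

```bash
python3 -c "
from h import *
to(463,-337,263,-88)"
```

```text
t 14.45 pos [ 465.  -331.6  282.4] turn [-0.01  0.15  0.44] shift [ 5.4  2.3 19.4] shift in final axes [ 5.4  2.2 19.4]
```

Emit:
drive_tool(steps=[0,0.1,0.4,0.004,0.002,0.012,1,0,0,0,0,0,0.005,1,0,0,0,0,0,0.003,1,0,0,0,0,0,0,1])

```text
time: 14.95
ee_pos: [463.4, -336.1, 262.8]
eef_rot: [-2.259, 2.181, -0.004]
force: [0.2, 0.3, -3.9]
grip_width: 51.7
```

```bash
python3 -c "
from h import *
to(463,-337,263,-88)"
```

```text
t 14.95 pos [ 463.4 -336.1  262.8] turn [-0.14 -0.05  0.01] shift [ 0.9  0.4 -0.2] shift in final axes [ 0.9  0.4 -0.2]
```

Emit:
drive_tool(steps=[0,0,0,0,0,0.002,1,0,0,0,0,0,0,1])

```text
time: 15.2
ee_pos: [463.6, -336.8, 262.4]
eef_rot: [-2.259, 2.182, -0.009]
force: [-0.6, 0.5, -2.4]
grip_width: 51.4
```

Emit:
drive_tool(steps=[0,0,0,0,0,0.002,1,0,0,0,0,0,0,1,0,0,0,0,0,0,0.3,0,0,0,0,0,0,-0.2,0,0,0,0,0,0,-1,0,0,0,0,0,0,-1,0,0,0,0,0,0,-1])

```text
time: 16.08
ee_pos: [463.9, -337.0, 261.9]
eef_rot: [-2.258, 2.182, -0.013]
force: [-0.5, 0.6, 1.1]
grip_width: 85.4
```

Emit:
drive_tool(steps=[0,0,0,0,0,-0.015,-1,0,0,0,0,0,-0.03,-1,0,0,0,0,0,-0.03,-1,0,0,0,0,0,-0.02,-1,0,0,0,0,0,-0.01,-1,0,0,0,0,0,0,-1])

```text
time: 16.82
ee_pos: [462.8, -336.4, 374.4]
eef_rot: [-2.258, 2.182, -0.016]
force: [-0.0, -1.4, -0.4]
grip_width: 85.2
```

```bash
python3 -c "
from h import *
to(619,-18.5,280,-99.3)
cv2.imwrite('pics/s1.png',camera('scene')[:,:,::-1])"
```

```text
t 16.82 pos [ 462.8 -336.4  374.4] turn [-0.53 -0.3  11.26] shift [-313.  -166.2   93.9] shift in final axes [-339.  -102.8   94.4]
```

View pics/s1.png

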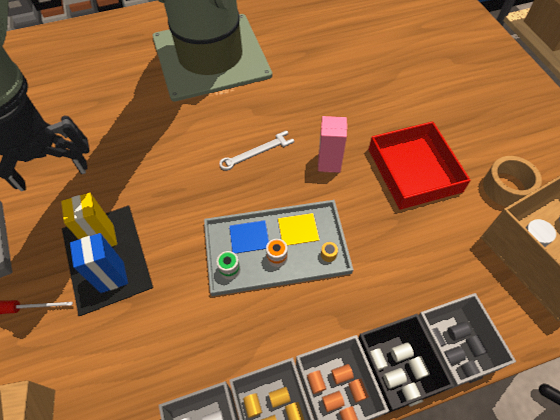

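Scene: both cartons stand upright on the mat (blue ~98,265; yellow ~88,220); both pads are clear. I'll measure the pads and coupling now.

```bash
python3 -c "
from h import *
im=cv2.imread('pics/s1.png');h=cv2.cvtColor(im,cv2.COLOR_BGR2HSV)
for n,lo,hi in(('blue',100,125),('yel',24,34)):
    m=(h[:,:,0]>lo)&(h[:,:,0]<hi)&(h[:,:,1]>150)&(h[:,:,2]>90);m[:,:205]=0;m[:,345:]=0;m[:205]=0;m[243 if n=='yel' else 262:]=0
    c=quad(m);P=np.array([onz('scene',p,8) for p in c[:,0]]).astype(np.float32);print(n,cv2.minAreaRect(P))
m=(h[:,:,0]>6)&(h[:,:,0]<18)&(h[:,:,1]>200)&(h[:,:,2]>200);m[:,:262]=0;m[:,292:]=0;m[:236]=0;m[256:]=0
x,y,w,hh=cv2.boundingRect(quad(m));print(x,y,w,hh,onz('scene',(x+w/2-.5,y+hh/2-.5),49))
"
```

```text
blue ((558.107421875, -56.29707717895508), (72.93113708496094, 63.77408981323242), 80.76191711425781)
yel ((573.0982666015625, 42.9391975402832), (71.736328125, 62.54883575439453), 80.76457977294922)
268 241 17 15 [619.80535655 -18.19820517]
```

Emit:
drive_tool(steps=[0,0,4,-0.03,-0.018,0,-1,0,0,4,-0.045,-0.018,0,-1,0,0,3,-0.05,-0.015,0,-1,0,0,0,-0.05,-0.015,0,-1,0,0,0,-0.05,-0.015,0,-1,0,0,0,-0.05,-0.015,0,-1,0,0,0,-0.03,-0.01,0,-1,0,0,0,-0.01,0,0,-1])

```text
time: 17.88
ee_pos: [608.5, -26.3, 365.7]
eef_rot: [2.025, -2.396, 0.004]
force: [0.3, -1.4, -0.5]
grip_width: 85.1
```

Emit:
drive_tool(steps=[0,0,0,0,0,0,-1,0,0,0,0,0,0,-1])

```text
time: 18.12
ee_pos: [607.8, -27.6, 365.0]
eef_rot: [2.023, -2.396, 0.003]
force: [0.2, -0.5, -0.5]
grip_width: 85.8
```

```bash
python3 -c "
from h import *
to(619,-18.5,280,-99.3)
I=camera_info('wrist');im=camera('wrist')[:,:,::-1];cv2.imwrite('pics/w2.png',im)
h=cv2.cvtColor(im,cv2.COLOR_BGR2HSV)
for n,lo,hi,z in(('blue',100,125,8),('yel',25,34,8),('or',6,18,49)):
    m=(h[:,:,0]>lo)&(h[:,:,0]<hi)&(h[:,:,1]>170)&(h[:,:,2]>(200 if n=='or' else 90))
    c=quad(m);print(n,cv2.boundingRect(c),cv2.contourArea(c));P=np.array([onz('wrist',p,z,I) for p in c[:,0]]).astype(np.float32);print(cv2.minAreaRect(P))
"
```

```text
t 18.12 pos [607.8 -27.6 365. ] turn [ 0.14 -0.35 -0.35] shift [-11.3  -9.7  84.9] shift in final axes [-10.8  -9.5  85. ]
blue (283, 197, 68, 55) 3424.0
((558.5286254882812, -56.973331451416016), (71.35816955566406, 61.8490104675293), 80.51930236816406)
yel (190, 198, 68, 55) 3433.0
((574.165283203125, 41.57856369018555), (72.3409423828125, 62.71299362182617), 80.70645141601562)
or (0, 0, 560, 242) 58523.5
((707.8250122070312, -20.184356689453125), (185.88502502441406, 727.4273681640625), 0.2149115651845932)
```

View pics/w2.png

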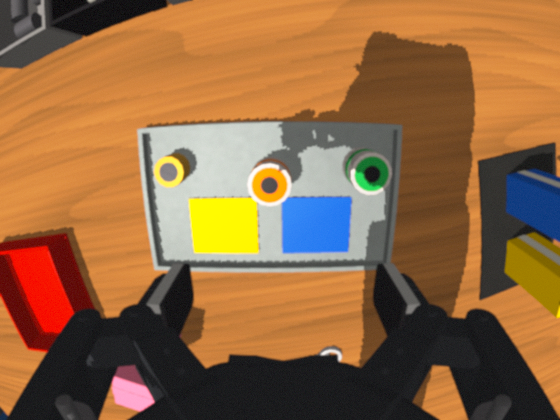

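Wrist: pads clear (yellow 224,225; blue 316,225), orange coupling at (269,184), bushing and green untouched. Going for the coupling.

Emit:
drive_tool(steps=[0,0,-0.3,-0.011,-0.01,0,-1,0,0,0,0,0,0.03,-1,0,0,0,0,0,0.04,-1,0,0,0,0,0,0.03,-1,0,0,0,0,0,0.01,-1,0,0,0,0,0,0,-1,0,0,0,0,0,0,-1])

```text
time: 19.05
ee_pos: [619.1, -25.5, 255.1]
eef_rot: [2.021, -2.4, 0.01]
force: [-0.1, -0.2, 0.4]
grip_width: 85.1
```

```bash
python3 -c "
from h import *
to(619.5,-18.3,185,-99.3)"
```

```text
t 19.05 pos [619.1 -25.5 255.1] turn [-0.11 -0.42 -0.51] shift [-7.7  0.9 70.1] shift in final axes [-7.2  0.7 70.1]
```

Emit:
drive_tool(steps=[0,-0.4,-0.5,-0.008,0.001,0,-1,0,0,0,0,0,0,-1,0,0,0,0,0,0.005,-1,0,0,0,0,0,0,-1])

```text
time: 19.55
ee_pos: [619.8, -16.6, 251.6]
eef_rot: [-2.033, 2.39, -0.005]
force: [0.7, -0.1, -0.4]
grip_width: 85.3
```

```bash
python3 -c "
from h import *
to(619.5,-18.3,185,-99.3)"
```

```text
t 19.55 pos [619.8 -16.6 251.6] turn [-0.26  0.05  0.06] shift [ 1.8  0.3 66.6] shift in final axes [ 1.7  0.  66.6]
```

Emit:
drive_tool(steps=[-0.3,0,0,0.002,0,0.02,-1,0,0,0,0,0,0.025,-1,0,0,0,0,0,0.012,-1,0,0,0,0,0,0,-1,0,0,0,0,0,0,-1])

```text
time: 20.18
ee_pos: [619.3, -19.2, 191.2]
eef_rot: [2.034, -2.393, -0.003]
force: [-0.0, 0.6, -0.2]
grip_width: 85.0
```

```bash
python3 -c "
from h import *
to(619.5,-18.3,185,-99.3)"
```

```text
t 20.18 pos [619.3 -19.2 191.2] turn [0.12 0.02 0.02] shift [-0.9 -0.   6.2] shift in final axes [-0.9 -0.   6.2]
```

Emit:
drive_tool(steps=[0,0,0,-0.001,0,0.004,-1,0,0,0,0,0,0,0,0,0,0,0,0,0,0.5,0,0,0,0,0,0,1,0,0,0,0,0,0,1,0,0,0,0,0,0,1,0,0,0,0,0,0,1,0,0,0,0,0,0,1], force=40)

```text
time: 21.18
ee_pos: [619.8, -18.1, 188.5]
eef_rot: [-2.034, 2.393, 0.001]
force: [0.3, -0.6, 0.4]
grip_width: 38.8
```

Emit:
drive_tool(steps=[0,0,0,0,0,-0.015,1,0,0,0,0,0,-0.035,1,0,0,0,0,0,-0.04,1,0,0,0,0,0,-0.04,1,0,0,0,0,0,-0.035,1,0,0,0,0,0,-0.015,1,0,0,0,0,0,0,1])

```text
time: 22.05
ee_pos: [618.9, -18.6, 380.3]
eef_rot: [-2.032, 2.392, -0.003]
force: [0.1, -0.4, -1.3]
grip_width: 39.2
```

```bash
python3 -c "
from h import *
to(520,330,300,-80)"
```

```text
t 22.05 pos [618.9 -18.6 380.3] turn [ -0.2    0.02 -19.31] shift [-327.9  154.2   80.2] shift in final axes [-360.4   36.8   80.3]
```

Emit:
drive_tool(steps=[0,0,-2,-0.02,0.005,0,1,0,0,-2,-0.045,0.015,0,1,0,0,0,-0.055,0.02,0,1,0,0,0,-0.055,0.02,0,1,0,0,0,-0.055,0.02,0,1,0,0,0,-0.05,0.02,0,1,0,0,0,-0.03,0.01,0,1,0,0,0,-0.01,0,0,1])

```text
time: 23.05
ee_pos: [533.8, 325.9, 375.2]
eef_rot: [2.127, -2.307, -0.004]
force: [0.3, -0.8, -1.1]
grip_width: 39.1
```

Emit:
drive_tool(steps=[0,0,0,0,0,0,1,0,0,0,0,0,0,1])

```text
time: 23.3
ee_pos: [533.8, 325.4, 374.4]
eef_rot: [2.127, -2.306, -0.004]
force: [1.1, -0.3, -1.3]
grip_width: 38.7
```

```bash
python3 -c "
from h import *
to(520,330,189,-95)"
```

```text
t 23.3 pos [533.8 325.4 374.4] turn [ 0.29 -0.11  0.37] shift [ -3.8  13.2 185.5] shift in final axes [ -3.3  14.2 185.4]
```

Emit:
drive_tool(steps=[0.3,0,0.3,-0.003,0.012,0.02,1,0,0,0,0,0,0.035,1,0,0,0,0,0,0.04,1,0,0,0,0,0,0.03,1,0,0,0,0,0,0.02,1,0,0,0,0,0,0.005,1,0,0,0,0,0,0,1,0,0,0,0,0,0,1])

```text
time: 24.3
ee_pos: [525.3, 321.6, 222.8]
eef_rot: [-2.112, 2.324, -0.008]
force: [0.2, -0.1, -0.6]
grip_width: 39.1
```

```bash
python3 -c "
from h import *
to(520,330,189,-95)"
```

```text
t 24.3 pos [525.3 321.6 222.8] turn [-0.27 -0.13 -0.49] shift [-7.9  6.3 33.7] shift in final axes [-7.9  6.  33.8]
```

Emit:
drive_tool(steps=[-0.3,-0.1,-0.5,-0.008,0.006,0.01,1,0,0,0,0,0,0.012,1,0,0,0,0,0,0.006,1,0,0,0,0,0,0,1,0,0,0,0,0,0,1])

```text
time: 24.92
ee_pos: [519.8, 331.0, 193.4]
eef_rot: [2.124, -2.315, -0.001]
force: [-0.1, -0.8, -0.9]
grip_width: 38.7
```

```bash
python3 -c "
from h import *
to(520,330,189,-95)"
```

```text
t 24.93 pos [519.8 331.  193.4] turn [0.02 0.02 0.07] shift [ 1.  -0.3  4.4] shift in final axes [ 1.  -0.3  4.4]
```

Emit:
drive_tool(steps=[0,0,0,0,0,0.004,1,0,0,0,0,0,0,1,0,0,0,0,0,0.001,1,0,0,0,0,0,0,1])

```text
time: 25.42
ee_pos: [520.0, 330.9, 188.6]
eef_rot: [-2.123, 2.315, 0.0]
force: [-0.0, 0.1, -1.3]
grip_width: 38.9
```

Emit:
drive_tool(steps=[0,0,0,0,0,0.002,1,0,0,0,0,0,0,1,0,0,0,0,0,0,0,0,0,0,0,0,0,-0.2,0,0,0,0,0,0,-0.4,0,0,0,0,0,0,-0.5,0,0,0,0,0,0,-0.5,0,0,0,0,0,0,-0.5])

```text
time: 26.42
ee_pos: [520.2, 331.0, 188.6]
eef_rot: [-2.122, 2.314, 0.0]
force: [0.3, 0.4, -0.2]
grip_width: 63.8
```

Emit:
drive_tool(steps=[0,0,0,0,0,-0.015,-0.5,0,0,0,0,0,-0.035,-0.5,0,0,0,0,0,-0.04,-0.5,0,0,0,0,0,-0.04,-0.5,0,0,0,0,0,-0.035,-1,0,0,0,0,0,-0.015,-1,0,0,0,0,0,0,-1])

```text
time: 27.3
ee_pos: [519.4, 329.8, 380.7]
eef_rot: [-2.119, 2.312, -0.001]
force: [0.4, 1.0, -0.6]
grip_width: 85.3
```

```bash
python3 -c "
from h import *
to(463,-337,360,-88)
cv2.imwrite('pics/s2.png',camera('scene')[100:300,0:480,::-1].repeat(1,0))"
```

```text
t 27.3 pos [519.4 329.8 380.7] turn [-0.27  0.21 -6.99] shift [669.3  -1.8  18. ] shift in final axes [664.5  79.6  20.7]
```

View pics/s2.png

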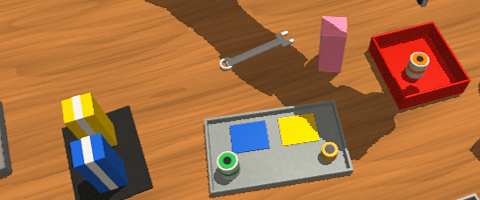

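Coupling stands upright in the bin (418,162 in full frame), the cartons are still upright on the mat. Now back for yellow.

Emit:
drive_tool(steps=[0,0,-3,0.03,0,0,-1,0,0,-4,0.05,0,0,-1,0,0,0,0.058,0.006,0,-1,0,0,0,0.058,0.006,0,-1,0,0,0,0.058,0.006,0,-1,0,0,0,0.058,0.006,0,-1,0,0,0,0.058,0.006,0,-1,0,0,0,0.058,0.006,0,-1])

```text
time: 28.35
ee_pos: [490.5, -108.3, 373.6]
eef_rot: [2.272, -2.168, -0.005]
force: [0.6, 0.6, -0.3]
grip_width: 85.5
```

```bash
python3 -c "
from h import *
to(463.5,-337,360,-88)"
```

```text
t 28.35 pos [ 490.5 -108.3  373.6] turn [0.17 0.11 0.69] shift [227.2  37.6  13.3] shift in final axes [227.6  34.9  13.6]
```

Emit:
drive_tool(steps=[0,0,0.6,0.05,0.008,0,-1,0,0,0,0.05,0.008,0,-1,0,0,0,0.05,0.008,0,-1,0,0,0,0.04,0.005,0,-1,0,0,0,0.02,0,0,-1,0,0,0,0,0,0,-1,0,0,0,0,0,0,-1])

```text
time: 29.22
ee_pos: [465.3, -329.3, 368.6]
eef_rot: [2.252, -2.185, -0.016]
force: [-0.2, 0.6, -0.2]
grip_width: 85.3
```

```bash
python3 -c "
from h import *
to(463.5,-337,262,-88)"
```

```text
t 29.23 pos [ 465.3 -329.3  368.6] turn [ 0.55  0.29 -0.27] shift [  8.2   1.  106.6] shift in final axes [  7.7   2.  106.6]
```

Emit:
drive_tool(steps=[0.5,0.3,-0.3,0.008,0.001,0,-1,0,0,0,0,0,0.03,-1,0,0,0,0,0,0.03,-1,0,0,0,0,0,0.015,-1,0,0,0,0,0,0,-1,0,0,0,0,0,0,-1])

```text
time: 29.98
ee_pos: [465.6, -336.4, 293.2]
eef_rot: [-2.265, 2.176, -0.006]
force: [-1.2, -1.0, 0.5]
grip_width: 85.0
```

```bash
python3 -c "
from h import *
to(463.5,-337,262,-88)"
```

```text
t 29.98 pos [ 465.6 -336.4  293.2] turn [-0.17 -0.13  0.3 ] shift [ 0.5  2.3 31.2] shift in final axes [ 0.5  2.2 31.2]
```

Emit:
drive_tool(steps=[-0.2,0,0.3,0,0.002,0.015,-1,0,0,0,0,0,0.012,-1,0,0,0,0,0,0,-1,0,0,0,0,0,0,-1])

```text
time: 30.48
ee_pos: [463.7, -336.6, 265.4]
eef_rot: [2.258, -2.181, 0.004]
force: [0.3, -0.2, 0.9]
grip_width: 85.2
```

```bash
python3 -c "
from h import *
to(463.5,-337,262,-88)"
```

```text
t 30.48 pos [ 463.7 -336.6  265.4] turn [-0.03 -0.18 -0.01] shift [0.3 0.2 3.4] shift in final axes [0.3 0.2 3.4]
```

Emit:
drive_tool(steps=[0,-0.1,0,0,0,0.003,-1,0,0,0,0,0,0,0,0,0,0,0,0,0,0.5,0,0,0,0,0,0,1,0,0,0,0,0,0,1,0,0,0,0,0,0,1,0,0,0,0,0,0,1], force=40)

```text
time: 31.35
ee_pos: [463.9, -336.8, 262.9]
eef_rot: [2.259, -2.182, 0.004]
force: [-0.4, 0.1, -0.5]
grip_width: 51.8
```

Emit:
drive_tool(steps=[0,0,0,0,0,-0.01,1,0,0,0,0,0,-0.025,1,0,0,0,0,0,-0.035,1,0,0,0,0,0,-0.035,1,0,0,0,0,0,-0.02,1,0,0,0,0,0,0,1])

```text
time: 32.1
ee_pos: [463.1, -336.1, 393.8]
eef_rot: [2.259, -2.182, 0.002]
force: [0.2, -0.0, -3.0]
grip_width: 51.5
```

```bash
python3 -c "
from h import *
to(573.8,42.2,300,-99.3)"
```

```text
t 32.1 pos [ 463.1 -336.1  393.8] turn [-0.04 -0.07 11.29] shift [-374.4 -123.7   93.4] shift in final axes [-391.2  -48.1   93.8]
```

Emit:
drive_tool(steps=[0,0,3,-0.025,0,0,1,0,0,4,-0.05,-0.008,0,1,0,0,4,-0.055,-0.012,0,1,0,0,0,-0.058,-0.012,0,1,0,0,0,-0.058,-0.012,0,1,0,0,0,-0.055,-0.012,0,1,0,0,0,-0.045,-0.008,0,1,0,0,0,-0.02,0,0,1])

```text
time: 33.1
ee_pos: [571.5, 28.4, 386.0]
eef_rot: [2.023, -2.394, -0.007]
force: [-0.7, -1.2, -4.1]
grip_width: 51.7
```

Emit:
drive_tool(steps=[0,0,0,0,0,0,1,0,0,0,0,0,0,1])

```text
time: 33.35
ee_pos: [571.3, 29.3, 384.4]
eef_rot: [2.024, -2.391, -0.009]
force: [-0.5, -0.5, -3.8]
grip_width: 51.6
```

```bash
python3 -c "
from h import *
to(573.8,42.2,267,-99.3)"
```

```text
t 33.35 pos [571.3  29.3 384.4] turn [ 0.59 -0.19 -0.2 ] shift [-13.5  -1.6 117.3] shift in final axes [-13.2  -0.4 117.4]
```

Emit:
drive_tool(steps=[0.6,-0.2,-0.2,-0.013,0,0.01,1,0,0,0,0,0,0.03,1,0,0,0,0,0,0.03,1,0,0,0,0,0,0.02,1,0,0,0,0,0,0,1,0,0,0,0,0,0,1])

```text
time: 34.1
ee_pos: [573.2, 42.3, 289.7]
eef_rot: [-2.029, 2.396, -0.002]
force: [0.6, 0.6, -2.4]
grip_width: 51.5
```

```bash
python3 -c "
from h import *
to(573.8,42.2,267,-99.3)"
```

```text
t 34.1 pos [573.2  42.3 289.7] turn [-0.13  0.06 -0.18] shift [ 0.  -0.5 22.7] shift in final axes [-0.  -0.6 22.7]
```

Emit:
drive_tool(steps=[-0.1,0,-0.2,0,-0.001,0.012,1,0,0,0,0,0,0.006,1,0,0,0,0,0,0,1,0,0,0,0,0,0,1])

```text
time: 34.6
ee_pos: [574.6, 42.2, 271.6]
eef_rot: [-2.033, 2.391, -0.001]
force: [0.2, 0.2, -2.7]
grip_width: 51.9
```

```bash
python3 -c "
from h import *
to(573.8,42.2,267,-99.3)
cv2.imwrite('pics/s3.png',cv2.resize(camera('scene')[170:300,190:370,::-1],None,fx=4,fy=4))"
```

```text
t 34.6 pos [574.6  42.2 271.6] turn [-0.14  0.1   0.04] shift [0.1 0.8 4.6] shift in final axes [0.1 0.8 4.6]
```

View pics/s3.png

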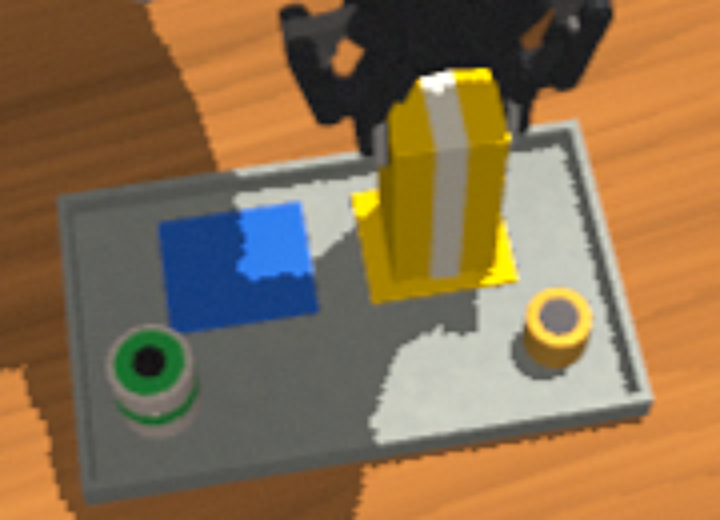

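Yellow hovers ~4 mm over its pad, rims look even. Lower and release.

Emit:
drive_tool(steps=[0,0,0,0,0,0.004,1,0,0,0,0,0,0.001,1,0,0,0,0,0,0,1])

```text
time: 35.02
ee_pos: [574.7, 42.2, 266.8]
eef_rot: [-2.032, 2.391, -0.002]
force: [-1.1, -0.2, -0.7]
grip_width: 51.4
```

```bash
python3 -c "
from h import *
to(573.8,42.2,267,-99.3)"
```

```text
t 35.02 pos [574.7  42.2 266.8] turn [-0.18  0.11  0.03] shift [ 0.1  0.8 -0.2] shift in final axes [ 0.1  0.8 -0.2]
```

Emit:
drive_tool(steps=[0,0,0,0,0,0.001,1,0,0,0,0,0,0,0.3,0,0,0,0,0,0,-0.2,0,0,0,0,0,0,-1,0,0,0,0,0,0,-1,0,0,0,0,0,0,-1])

```text
time: 35.78
ee_pos: [574.9, 42.1, 267.0]
eef_rot: [-2.031, 2.39, -0.003]
force: [-0.2, -0.8, -0.5]
grip_width: 85.4
```

Emit:
drive_tool(steps=[0,0,0,0,0,-0.015,-1,0,0,0,0,0,-0.03,-1,0,0,0,0,0,-0.03,-1,0,0,0,0,0,-0.02,-1,0,0,0,0,0,-0.01,-1,0,0,0,0,0,0,-1])

```text
time: 36.52
ee_pos: [574.1, 41.7, 379.4]
eef_rot: [-2.03, 2.389, -0.006]
force: [0.3, -0.3, -0.7]
grip_width: 85.3
```

```bash
python3 -c "
from h import *
to(554.5,-329.5,300,-88)"
```

```text
t 36.52 pos [574.1  41.7 379.4] turn [ -0.43   0.12 -11.29] shift [369.7 -40.1  78.7] shift in final axes [370.3  32.5  79.4]
```

Emit:
drive_tool(steps=[0,0,-4,0.03,0,0,-1,0,0,-4,0.05,0,0,-1,0,0,-3.3,0.055,0.005,0,-1,0,0,0,0.055,0.006,0,-1,0,0,0,0.055,0.005,0,-1,0,0,0,0.055,0.004,0,-1,0,0,0,0.045,0.003,0,-1,0,0,0,0.02,0,0,-1])

```text
time: 37.52
ee_pos: [549.2, -332.5, 371.7]
eef_rot: [-2.269, 2.167, 0.006]
force: [0.9, 1.2, -0.7]
grip_width: 85.3
```

Emit:
drive_tool(steps=[0,0,0,0,0,0,-1,0,0,0,0,0,0,-1])

```text
time: 37.78
ee_pos: [548.7, -333.1, 370.0]
eef_rot: [-2.268, 2.169, 0.01]
force: [0.5, 0.7, 0.0]
grip_width: 85.5
```

```bash
python3 -c "
from h import *
to(554.5,-329.5,262,-88)"
```

```text
t 37.77 pos [ 548.7 -333.1  370. ] turn [0.11 0.39 0.54] shift [ -2.6  -6.1 108. ] shift in final axes [ -3.4  -5.9 108. ]
```

Emit:
drive_tool(steps=[0,0.4,0.5,-0.003,-0.006,0,-1,0,0,0,0,0,0.03,-1,0,0,0,0,0,0.03,-1,0,0,0,0,0,0.015,-1,0,0,0,0,0,0,-1,0,0,0,0,0,0,-1])

```text
time: 38.52
ee_pos: [558.0, -324.7, 294.9]
eef_rot: [-2.265, 2.176, -0.003]
force: [0.2, -0.2, -0.2]
grip_width: 85.4
```

```bash
python3 -c "
from h import *
to(554.5,-329.5,262,-88)"
```

```text
t 38.52 pos [ 558.  -324.7  294.9] turn [-0.08 -0.07  0.29] shift [ 4.6  3.7 32.9] shift in final axes [ 4.7  3.6 32.9]
```

Emit:
drive_tool(steps=[0,0,0.3,0.005,0.004,0.008,-1,0,0,0,0,0,0.01,-1,0,0,0,0,0,0,-1,0,0,0,0,0,0,-1])

```text
time: 39.02
ee_pos: [554.0, -330.6, 277.0]
eef_rot: [-2.258, 2.183, -0.006]
force: [0.1, 0.1, -0.8]
grip_width: 85.6
```

```bash
python3 -c "
from h import *
to(554.5,-329.5,262,-88)"
```

```text
t 39.02 pos [ 554.  -330.6  277. ] turn [-0.17 -0.13 -0.06] shift [-1.1 -0.5 15. ] shift in final axes [-1.1 -0.5 15. ]
```

Emit:
drive_tool(steps=[-0.2,-0.1,0,-0.001,-0.0005,0.014,-1,0,0,0,0,0,0,0,0,0,0,0,0,0,0.5,0,0,0,0,0,0,1,0,0,0,0,0,0,1,0,0,0,0,0,0,1,0,0,0,0,0,0,1], force=40)

```text
time: 39.9
ee_pos: [554.7, -329.3, 262.2]
eef_rot: [2.259, -2.183, -0.0]
force: [0.3, 0.2, -1.9]
grip_width: 51.9
```

Emit:
drive_tool(steps=[0,0,0,0,0,-0.01,1,0,0,0,0,0,-0.025,1,0,0,0,0,0,-0.035,1,0,0,0,0,0,-0.035,1,0,0,0,0,0,-0.02,1,0,0,0,0,0,0,1])

```text
time: 40.65
ee_pos: [554.4, -329.2, 394.2]
eef_rot: [2.259, -2.183, 0.002]
force: [-0.1, 0.5, -1.8]
grip_width: 51.2
```

```bash
python3 -c "
from h import *
to(558.2,-56.6,300,-99.3)"
```

```text
t 40.65 pos [ 554.4 -329.2  394.2] turn [-0.03 -0.07 11.25] shift [-272.4  -13.1   93.9] shift in final axes [-269.6   40.3   94.2]
```

Emit:
drive_tool(steps=[0,0,3,-0.025,0,0,1,0,0,4,-0.04,0.004,0,1,0,0,4,-0.045,0.007,0,1,0,0,0,-0.045,0.007,0,1,0,0,0,-0.045,0.007,0,1,0,0,0,-0.04,0.006,0,1,0,0,0,-0.02,0.003,0,1,0,0,0,0,0,0,1])

```text
time: 41.65
ee_pos: [547.3, -58.4, 387.8]
eef_rot: [2.027, -2.393, -0.008]
force: [0.0, -0.6, -1.2]
grip_width: 51.6
```

Emit:
drive_tool(steps=[0,0,0,0,0,0,1,0,0,0,0,0,0,1])

```text
time: 41.9
ee_pos: [547.0, -59.9, 387.2]
eef_rot: [2.024, -2.394, -0.008]
force: [-0.0, 0.0, -1.1]
grip_width: 51.8
```

```bash
python3 -c "
from h import *
to(558.2,-56.6,267,-99.3)"
```

```text
t 41.9 pos [547.  -59.9 387.2] turn [ 0.45 -0.1  -0.26] shift [ -5.4 -11.4 120.1] shift in final axes [ -5.1 -10.5 120.2]
```

Emit:
drive_tool(steps=[0.4,-0.1,-0.3,-0.005,-0.011,0.01,1,0,0,0,0,0,0.03,1,0,0,0,0,0,0.03,1,0,0,0,0,0,0.02,1,0,0,0,0,0,0,1,0,0,0,0,0,0,1])

```text
time: 42.65
ee_pos: [561.7, -58.5, 291.9]
eef_rot: [-2.032, 2.395, -0.002]
force: [0.2, -0.3, -2.3]
grip_width: 51.6
```

```bash
python3 -c "
from h import *
to(558.2,-56.6,267,-99.3)"
```

```text
t 42.65 pos [561.7 -58.5 291.9] turn [-0.1   0.01 -0.07] shift [-1.3  3.8 24.9] shift in final axes [-1.3  3.8 24.9]
```

Emit:
drive_tool(steps=[-0.1,0,0,-0.001,0.004,0.01,1,0,0,0,0,0,0.006,1,0,0,0,0,0,0,1,0,0,0,0,0,0,1])

```text
time: 43.15
ee_pos: [558.1, -56.7, 276.1]
eef_rot: [-2.032, 2.394, -0.002]
force: [0.3, 0.5, -1.8]
grip_width: 51.6
```

```bash
python3 -c "
from h import *
to(558.2,-56.6,267,-99.3)"
```

```text
t 43.15 pos [558.1 -56.7 276.1] turn [-0.11  0.03 -0.07] shift [-0.2 -0.   9.1] shift in final axes [-0.2 -0.1  9.1]
```

Emit:
drive_tool(steps=[0,0,0,0,0,0.006,1,0,0,0,0,0,0.003,1,0,0,0,0,0,0.001,1,0,0,0,0,0,0,1])

```text
time: 43.65
ee_pos: [558.4, -56.8, 266.1]
eef_rot: [-2.031, 2.393, -0.003]
force: [-1.7, -0.6, 0.2]
grip_width: 51.4
```

```bash
python3 -c "
from h import *
to(558.2,-56.6,267,-99.3)"
```

```text
t 43.65 pos [558.4 -56.8 266.1] turn [-0.19  0.04 -0.07] shift [-0.2  0.2 -0.9] shift in final axes [-0.2  0.2 -0.9]
```

Contact. Release, lift, and check from near.

Emit:
drive_tool(steps=[0,0,0,0,0,0,0.3,0,0,0,0,0,0,-0.2,0,0,0,0,0,0,-1,0,0,0,0,0,0,-1,0,0,0,0,0,0,-1])

```text
time: 44.28
ee_pos: [558.5, -56.9, 266.2]
eef_rot: [-2.031, 2.393, -0.004]
force: [0.3, -0.4, 0.7]
grip_width: 85.6
```

Emit:
drive_tool(steps=[0,0,0,0,0,-0.015,-1,0,0,0,0,0,-0.03,-1,0,0,0,0,0,-0.03,-1,0,0,0,0,0,-0.03,-1,0,0,0,0.0,0.03,-0.01,-1,0,0,0,0.04,0.05,0,-1,0,0,0,0.04,0.05,0,-1,0,0,0,0.03,0.03,0,-1])

```text
time: 45.28
ee_pos: [380.3, -138.5, 390.2]
eef_rot: [-2.032, 2.386, -0.012]
force: [-0.3, -1.8, -0.6]
grip_width: 85.2
```

Emit:
drive_tool(steps=[0,0,0,0,0,0,-1,0,0,0,0,0,0,-1])

```text
time: 45.52
ee_pos: [378.8, -139.9, 392.0]
eef_rot: [-2.026, 2.389, -0.015]
force: [-0.3, 0.2, -0.4]
grip_width: 85.3
```

```bash
python3 -c "
from h import *
cv2.imwrite('pics/s4f.png',camera('scene')[:,:,::-1]);a=cv2.imread('pics/s4f.png')
cv2.imwrite('pics/s4.png',cv2.resize(a[175:305,195:365],None,fx=4.6,fy=4.6,interpolation=cv2.INTER_CUBIC))
cv2.imwrite('pics/d4.png',camera('side')[:,:,::-1])"
```

```text
(no output)
```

View pics/s4.png

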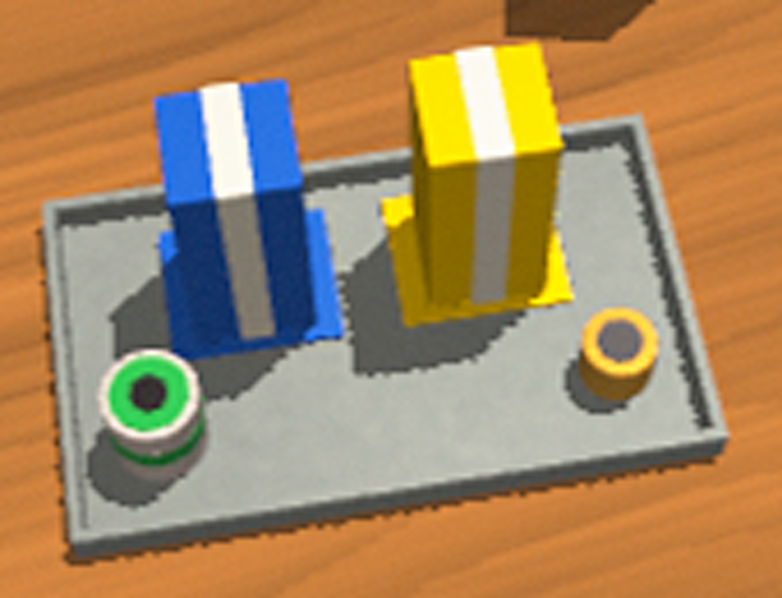

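View pics/d4.png

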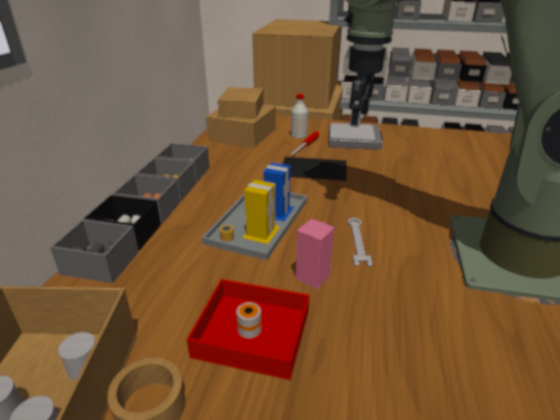

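Scene/side: blue and yellow stand on their own pads, green coupling and bushing unmoved, orange coupling upright in the bin. Now the centring numbers.

```bash
python3 -c "
from h import *
f=lambda q,z:np.array([onz('scene',(p[0]/4.6+194.6,p[1]/4.6+174.6),z) for p in q])
a=np.radians(-9.3);E=np.array([[np.cos(a),-np.sin(a)],[np.sin(a),np.cos(a)]])
for n,t,b,pad in(('b',[(156,97),(288,80),(303,184),(169,203)],[(185,353),(311,338)],(558.3,-56.6)),('y',[(410,60),(543,43),(562,149),(428,166)],[(427,308),(547,294)],(573.6,42.3))):
    T=f(t,128);print(n,'top-pad (tray axes)',((T.mean(0)-pad)@E).round(1),'edge ang',[np.degrees(np.arctan2(*(T[i]-T[i-1])[::-1])).round(1) for i in range(4)],'base mid rel pad (expect 25,0)',((f(b,8).mean(0)-pad)@E).round(1))
"
```

```text
b top-pad (tray axes) [0.9 1.8] edge ang [np.float64(170.8), np.float64(79.8), np.float64(-10.1), np.float64(-99.6)] base mid rel pad (expect 25,0) [29.  -3.8]
y top-pad (tray axes) [2.  1.5] edge ang [np.float64(169.3), np.float64(79.8), np.float64(-12.2), np.float64(-100.6)] base mid rel pad (expect 25,0) [26.   0.7]
```

```bash
python3 -c "
from h import *
a=np.radians(-9.3);E=np.array([[np.cos(a),-np.sin(a)],[np.sin(a),np.cos(a)]])
for p,pad in(((257,337),(558.3,-56.6)),((487,302),(573.6,42.3))): print(((onz('scene',(p[0]/4.6+194.6,p[1]/4.6+174.6),8)-pad)@E).round(1))
"
```

```text
[25.7  0.5]
[26.5  0.6]
```

Tape bottom centres put both cartons within about 1.5 mm of their pad centres. Handing in.

```bash
python3 -c "
from station import bot,read_state
print(read_state()['time'],bot.finish_job())"
```

```text
the job is handed in; nothing more can be done
45.625 None
```

The job is done and handed in at 45.6 s. I stood both cartons on the mat and put the orange-banded coupling upright in the red bin. Then I put the yellow and blue cartons back, each upright on the pad of its own colour.

**Last pictures:** The scene and side views show both cartons upright on their pads, the coupling upright in the bin and the gripper clear of everything. The green-banded coupling and the bushing look unmoved.

**Centring:**

| Carton | Off-centre by tape foot | Off-centre by top corners |
|---|---|---|
| Blue | about 1 mm | about 2 mm |
| Yellow | about 1.5 mm | about 2.5 mm |

**One check that disagreed:** The blue carton's base corners, picked by eye, read about 4 mm off. The carton and pad are the same blue there, so I put that down to poor contrast and did not correct it.

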